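# Tension the bandsaw blade to the set mark

## Task

The blade of the small bench bandsaw was eased off when the saw was last put away. Wind the handwheel on top of the saw clockwise by its crank grip until the needle of the tension gauge points at the rider, and leave it standing there. Do not overstretch the blade by running the needle well past the rider, and leave the loose parts on and beside the saw where they lie.

Things in the scene. Friction and masses are not known exactly. Their poses are not given: they have to be found in the camera images.
- bandsaw: Grey bench bandsaw fixed to the bench: base 170 mm wide, saw table in front, motor behind, gauge on an arm at its left (+y, out to 200 mm), 342 mm high to the top of the crank grip. Origin on the bench surface, straight below the handwheel's axis; z up; its front (doors, table) looks to its -x, its spine is at +y, the blade at -y.
- wheel_centre (a point): Centre of the handwheel's flat top, 302 mm above the bench. The wheel is a solid black disc 116 mm across, 12 mm thick; a nut in its middle rises 7 mm. 46 mm from its axis stands one upright round crank grip, 19 mm thick, free to revolve, its top 40 mm above the disc's. It may start at any angle, which is not reported: find it by eye or touch. All else on the saw is lower than the disc's top.
- screw_top (a point): Top of the tension screw's boss under the wheel, on the wheel's axis, 290 mm above the bench. Clockwise from above tightens. The grip takes about 8 N along its circle at low tension and 12 N at the highest; the wheel stays where it is left and can be wound back. The needle moves 0.1 rad per rad of wheel turn (0.63 rad a turn), either way, without lost motion. It takes 0.5 to 2.1 turns.
- tension_needle (a joint): Gauge needle angle, rad: 0 at the first tick (no tension), growing clockwise as one faces the dial; 0.02 to 0.64 at the start, end of travel 1.5. The gauge is the white dial, 116 x 96 mm, sloping up and forward at the saw's left; the black needle, 50 mm long, turns about the dial's lower middle; a long tick every 0.25 rad. It lies under a window and cannot be touched.
- set_rider (a joint): Angle of the rider, rad, about the same pivot and in the same sense and zero as the needle (0.95 to 1.3): where the needle must come to stand. It is set for the fitted blade, lies under the window and stays.
- needle_tip (a point): tip of the needle, 50 mm from its pivot.
- rider_tip (a point): Inner point of the rider, a dark 7 mm wide pointed tab just outside the dial's ticks; the point is 52.5 mm from the needle's pivot. Its x axis points outward from the pivot, its z axis out of the dial; the needle nears it from its +y side and is past it on its -y side.
- screw_tin: open tin of screws, 64 mm across, 50 mm high; bystander. Origin at the centre of its underside.
- pipe_tee: grey pipe tee, 67 x 92 x 42 mm; bystander. Origin at the centre of its underside.
- pipe_elbow: black pipe elbow, 61 x 61 x 46 mm; bystander. Origin at the centre of its underside.
- wing_nut: loose wing nut, 36 mm wide, on the front of the saw table (119 mm above the bench); bystander. Origin at the centre of its underside.

How it is judged:
By the outcome, as a careful person would: the job done as asked, in the order asked, and still so for the second after the job is handed in, with the robot touching nothing.
It also fails if it takes over 72 s, if anything falls off the work surface, if the arm or the gripper's body presses on something with over 40 N, if the wrist force passes 120 N, or if a joint passes its speed limit or range.

## Robot

A 6-joint arm with a two-finger parallel gripper is mounted at the origin on the work surface; the furniture and walls round the work are solid. World frame = base frame: x ahead of the robot, y to its left, z up, the work surface at z = 0. Lengths are in m, angles in rad, forces in N, time in s.
With the tool pointing down it reaches from about 0.4 to 0.825 m from the base axis. Payload 7 kg.
Tool frame: the origin (TCP) lies on the mounting face of the last link; the fingertips stand 178 mm ahead of it and the grasp point (between the pads) lies arm.grip_depth ahead of it (arm.grip_depth is the distance from the TCP to the grasp point, in m); z points along the fingers, y is the direction in which the jaws open and shut (so a half turn about z gives the same grasp; the last joint's range is limited). The gripper opens to 88 mm and grips with 3 to 60 N. Pads are 19 mm wide; open, the fingers measure 130 mm over their backs; the gripper's body (78 mm by 193 mm) begins 47 mm behind the grasp point.
Start: joints at [1.511, 0.359, 0.012, 0, -1.224, -0.288], TCP at [0.23, 0.635, 0.405] pointing down, gripper open.
Joint ranges: [-3.07, 3.07], [-1.43, 2.12], [-1.02, 1.25], [-3.03, 1.67], [-3.05, -0], [-3.03, 3.03]. Speed limits (rad/s): [2.39, 2.39, 3.01, 3.14, 3.14, 3.14].

## Interface

Orientations are given as [roll, pitch, yaw] about the fixed x, y, z axes, in that order (R = Rz(yaw) Ry(pitch) Rx(roll)).
In Python, from station import arm gives the robot as it stands.
- The arm moves only by the tool carry_out, never from a script. Its argument "targets" is a list that holds one entry, the list of rows, each a list of 7 numbers: the turn, a rotation vector about the tool's x, y, z in units of 8 degrees (1.0 is 8 degrees), then the shift along the tool's x, y, z in units of 2.5 cm (1.0 is 2.5 cm), then the opening, from -1 (shut) to 1 (fully open). A call has 1 to 20 rows; each row shifts and turns the commanded pose from where the row before left it, along the tool's axes as they then stand; what a row does not reach is not made up. A row lasts 1/8 s, in which the tool goes at most 62.5 mm and 10.7 degrees, less where a joint would pass 70% of its speed; a pose out of reach is approached as far as the arm can. A call with a number of a shift or a turn outside -1 to 1 is refused whole. A call with a gripper value outside its range is refused whole. The fingers move at their own pace and stop on an object; "squeeze" is the grip in N (left out, the last holds). Time passes only in rows, so rows that do not move let the fingers close. It gives the time, the measured TCP pose, the force and the opening at its end, in the units of the state.
- arm.get_state(): the state, without advancing time (a new reading comes with each control period).
- arm.grab_frame(name): name is "scene" or "top" or "wrist"; returns (picture, depth): 400x640x3 uint8, red, green, blue; 400x640 float32, m along the optical axis (not along the pixel's ray), 0 where there is no reading.
- arm.camera_model(name): a dict with "camera_matrix" (3x3 intrinsics, pixels), "distortion" ([k1, k2, p1, p2, k3] as OpenCV has them; the pictures are not rectified), "world_from_camera" (4x4, takes a point from camera to world coordinates). Camera axes: x right, y down, z forward; pixel columns grow to the right and rows downward; lengths in m; the calibration is good to about 2 mm. A picture is of the moment at which its call begins: read the wrist's pose just before it. camera_model takes no time and is no camera call; for the wrist camera it gives the pose at the moment of the call.
- arm.job_done(): hands the job in, once; it reports no verdict.
Trained networks look in the newest picture that a camera, given by its name, has taken for a name from the list of things; names that differ only in an ending like _2 or _b are one class to them, and where a whole thing is asked for, a point or a joint stands for the part that bears it (a point fixed in the world has none). Each returns a list of dicts, best first, with "conf" (0 to 1); they miss things now and then, are a little off and sometimes report something else, mostly with a low value. They report only what shows in the picture. A call takes as long as a camera call.
- arm.spot_in(camera, query): "point" ([row, column] in pixels, amid what is visible of it).
- arm.landmark_of(camera, query): "point" ([row, column] in pixels: a listed point, or the origin of a listed thing).
The state is a dict: "t": time; "q": joint angles; "qd": joint speeds; "joint_efforts": joint torques, N m; "eef_pos": TCP position; "ee_rot": TCP orientation; "force": force on the tool from outside, world axes, zero at the start; "moment": the same for the moment, N m; "width": finger opening in m.
Only numpy, scipy, OpenCV 4.12 (cv2) and the standard library are available. Lean on these libraries where they do the work, as an engineer would, in place of code of your own. Each camera call takes 0.05 s, during which the arm holds its last target.

## Working session

There is one attempt and no reset: what is moved stays moved. The work goes in short steps, Python scripts to look and compute and a tool call to move; the robot and the scene stay as the last step left them, time stands still between calls to the robot, and variables do not carry over. Pictures are saved under pics/ and viewed, and the job is handed in when it is done.

Besides the shell and the picture viewer there is one more tool, called as a command line: name --argument value ..., lists and objects as JSON in quotes. carry_out: Moves the arm, as the interface text tells. Its arguments: {"type":"object","properties":{"targets":{"type":"array"},"squeeze":{"type":"number"}},"required":["targets"]}

```bash
ls; mkdir -p pics; python3 - <<'E'
from station import arm
import cv2,numpy as np
s=arm.get_state();print(s, arm.grip_depth)
for n in ["scene","top","wrist"]:
    p,d=arm.grab_frame(n);cv2.imwrite(f"pics/{n}0.png",p[:,:,::-1]);np.save(f"{n}_d0.npy",d)
    m=arm.camera_model(n);print(n,np.round(m["camera_matrix"],1).tolist(),m["distortion"],np.round(m["world_from_camera"],4).tolist())
    for q in ["wheel_centre","tension_needle","rider_tip","needle_tip","bandsaw"]:
        r=arm.landmark_of(n,q)[:1]
        print(n,q,r)
print(arm.get_state()["t"])
E
```

```text
pics
{'t': 0.0, 'q': array([ 1.51110517e+00,  3.59370829e-01,  1.10510844e-02, -3.71247884e-04,
       -1.22412850e+00, -2.88109642e-01]), 'qd': array([-0.00069293, -0.00067474,  0.00138106, -0.00131512, -0.00197224,
       -0.00087805]), 'joint_efforts': array([-2.18263383e-03, -5.82717276e+01,  2.93053025e+01,  6.99723065e+00,
        6.76953845e-03, -1.62989627e-04]), 'eef_pos': array([0.2299847 , 0.63438892, 0.40372565]), 'ee_rot': array([ 3.13990965e+00, -1.34811368e-04, -3.47927116e-01]), 'force': array([ 0.0729617 , -0.2224958 ,  0.09036406]), 'moment': array([ 0.02523386, -0.01841918,  0.05436761]), 'width': 0.08753124954294753} 0.1593
scene [[364.3, 0.0, 324.2], [0.0, 364.3, 193.4], [0.0, 0.0, 1.0]] [-0.04335882  0.          0.          0.          0.        ] [[0.7594, -0.3351, 0.5577, 0.0548], [-0.6502, -0.359, 0.6696, -0.4484], [-0.0242, -0.8711, -0.4905, 0.5929], [0.0, 0.0, 0.0, 1.0]]
scene wheel_centre []Traceback (most recent call last):
  File "<stdin>", line 8, in <module>
ValueError: it knows: bandsaw, needle_tip, pipe_elbow, pipe_tee, rider_tip, screw_tin, screw_top, wheel_centre, wing_nut
```

```bash
python3 - <<'E'
from station import arm
import cv2,numpy as np
for n in ["scene","top","wrist"]:
    p,d=arm.grab_frame(n);cv2.imwrite(f"pics/{n}0.png",p[:,:,::-1]);np.save(f"{n}_d0.npy",d)
    m=arm.camera_model(n);print(n,np.round(m["camera_matrix"],1).tolist(),m["distortion"],np.round(m["world_from_camera"],4).tolist())
    for q in ["wheel_centre","rider_tip","needle_tip","bandsaw"]:
        r=arm.landmark_of(n,q)[:1]
        print(n,q,r)
print(arm.get_state()["t"])
E
```

```text
scene [[364.3, 0.0, 324.2], [0.0, 364.3, 193.4], [0.0, 0.0, 1.0]] [-0.04335882  0.          0.          0.          0.        ] [[0.7594, -0.3351, 0.5577, 0.0548], [-0.6502, -0.359, 0.6696, -0.4484], [-0.0242, -0.8711, -0.4905, 0.5929], [0.0, 0.0, 0.0, 1.0]]
scene wheel_centre [{'point': [134.4, 317.4], 'conf': 0.59}]
scene rider_tip []
scene needle_tip [{'point': [135.3, 265.5], 'conf': 0.47}]
scene bandsaw [{'point': [244.6, 317.7], 'conf': 0.74}]
top [[389.3, 0.0, 316.5], [0.0, 389.3, 197.6], [0.0, 0.0, 1.0]] [-0.0793102  0.         0.         0.         0.       ] [[0.002, -0.997, 0.0777, 0.4238], [-0.9997, -0.0037, -0.0221, 0.1497], [0.0223, -0.0777, -0.9967, 1.3256], [0.0, 0.0, 0.0, 1.0]]
top wheel_centre [{'point': [178.2, 300.2], 'conf': 0.96}]
top rider_tip [{'point': [179.1, 354.7], 'conf': 0.16}]
top needle_tip [{'point': [196.9, 250.1], 'conf': 0.46}]
top bandsaw [{'point': [192.0, 302.3], 'conf': 0.67}]
wrist [[294.7, 0.0, 316.7], [0.0, 294.7, 201.6], [0.0, 0.0, 1.0]] [-0.04505774  0.          0.          0.          0.        ] [[-0.3402, -0.9076, -0.246, 0.2966], [-0.9404, 0.3279, 0.0905, 0.6112], [-0.0015, 0.2621, -0.965, 0.3829], [0.0, 0.0, 0.0, 1.0]]
wrist wheel_centre []
wrist rider_tip []
wrist needle_tip []
wrist bandsaw []
0.85
```

View pics/scene0.png

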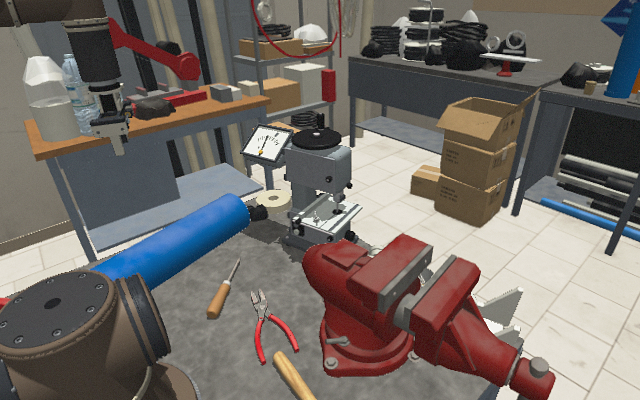

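View pics/top0.png

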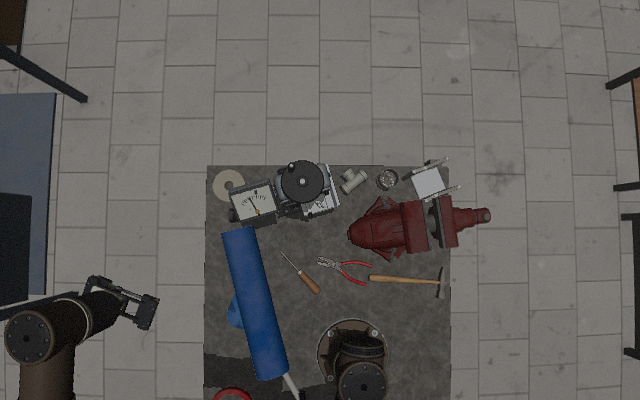

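View pics/wrist0.png

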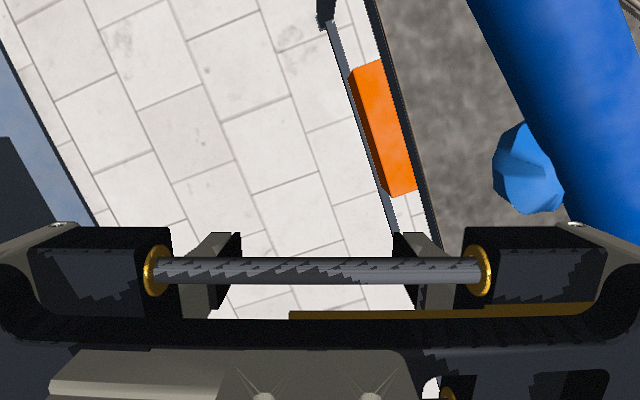

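```bash
cat > h.py <<'E'
import cv2,numpy as np
from station import arm
def ray(n,rc,m=None):
    m=m or arm.camera_model(n)
    u=cv2.undistortPoints(np.array([[[rc[1],rc[0]]]],float),m["camera_matrix"],m["distortion"])[0,0]
    T=m["world_from_camera"]; return T[:3,3],T[:3,:3]@np.array([u[0],u[1],1.])
def atz(n,rc,z,m=None):
    o,d=ray(n,rc,m); return o+d*(z-o[2])/d[2]
def atd(n,rc,dep,m=None):
    o,d=ray(n,rc,m); return o+d*dep
def proj(n,P,m=None):
    m=m or arm.camera_model(n); T=np.linalg.inv(m["world_from_camera"])
    p,_=cv2.projectPoints(np.array(P,float).reshape(-1,1,3),cv2.Rodrigues(T[:3,:3])[0],T[:3,3],m["camera_matrix"],m["distortion"]); return p[:,0,::-1]
def crop(n,img,r0,r1,c0,c1,k,name):
    cv2.imwrite(f"pics/{name}.png",cv2.resize(img[r0:r1,c0:c1],None,fx=k,fy=k,interpolation=cv2.INTER_CUBIC))
E
python3 - <<'E'
from h import *
t=cv2.imread("pics/top0.png");s=cv2.imread("pics/scene0.png")
crop(0,t,140,240,200,330,6,"tc");crop(0,s,110,260,220,370,4,"sc")
print(atz("top",(178.2,300.2),.302),atz("scene",(134.4,317.4),.302))
d=np.load("top_d0.npy")
for rc in [(178,300),(240,240),(300,255),(370,270),(225,400),(200,250),(186,232),(165,290)]: print(rc,atd("top",rc,d[rc]))
E
```

```text
[0.55500785 0.17013668 0.302     ] [0.55356893 0.16891756 0.302     ]
(178, 300) [0.55517124 0.17061017 0.30485373]
(240, 240) [0.38569595 0.36007272 0.10933595]
(300, 255) [0.20142766 0.3115585  0.11012368]
(370, 270) [-0.01224429  0.26422403  0.11211957]
(225, 400) [ 0.43267706 -0.12268362  0.18303807]
(200, 250) [0.49900355 0.30684109 0.26938867]
(186, 232) [ 0.56604765  0.40949348 -0.0006958 ]
(165, 290) [0.58371001 0.19553936 0.34177755]
```

View pics/tc.png

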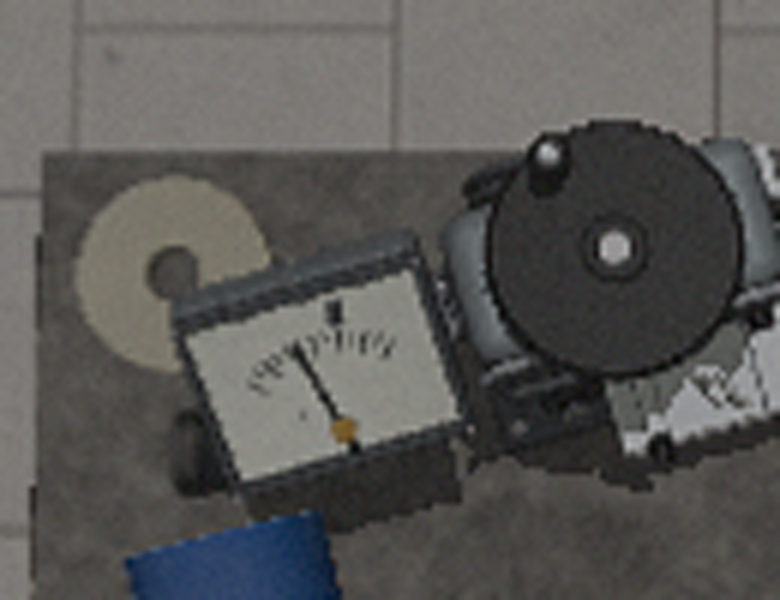

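View pics/sc.png

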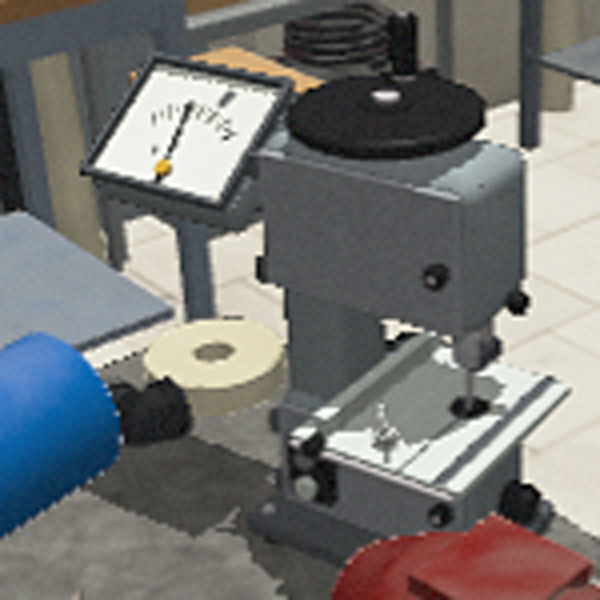

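carry_out --targets '[[[0,0,1,0,0,-1,0],[0,0,1,0,0,-1,0],[0,0,1,0,0,-1,0],[0,0,1,0,0,-1,0],[0,0,1,0,0,-1,0],[0,0,1,0,0,-1,0],[0,0,1,0,0,0,0],[0,0,1,0,0,0,0],[0,0,1,0,0,0,0],[0,0,1,0,0,0,0],[0,0,1,0,0,0,0],[0,0,1,0,0,0,0],[0,0,1,0,0,0,0],[0,0,1,0,0,0,0],[0,0,1,0,0,0,0],[0,0,1,0,0,0,0],[0,0,1,0,0,0,0],[0,0,1,0,0,0,0]]]'

```text
t: 3.1
eef_pos: [0.23, 0.6345, 0.5547]
ee_rot: [3.142, -0.0, -2.866]
force: [0.1, -0.2, 0.4]
width: 0.0436
```

```bash
python3 - <<'E'
from h import *
s=arm.get_state();print(s["t"],s["eef_pos"],s["ee_rot"],s["q"],s["width"])
g=atz("top",(165.8,291.3),.342);print(g)
from scipy.spatial.transform import Rotation as R
M=R.from_euler("xyz",s["ee_rot"]).as_matrix();print(M.round(3)); print(M.T@(np.array([g[0],g[1],.56])-s["eef_pos"])/.025)
E
```

```text
3.1 [0.23004846 0.63454398 0.55467014] [ 3.14156036e+00 -2.52444460e-05 -2.86564115e+00] [ 1.51111836e+00  3.10557715e-01  2.73872002e-01 -3.44954218e-05
 -1.53408844e+00 -2.80596192e+00] 0.04363168629601691
[0.58162801 0.19219969 0.342     ]
[[-0.962 -0.272 -0.   ]
 [-0.272  0.962  0.   ]
 [ 0.     0.    -1.   ]]
[ -8.71022544 -20.85603583  -0.21408782]
```

carry_out --targets '[[[0,0,0,-0.43,-1,0,0],[0,0,0,-0.43,-1,0,0],[0,0,0,-0.43,-1,0,0],[0,0,0,-0.43,-1,0,0],[0,0,0,-0.43,-1,0,0],[0,0,0,-0.43,-1,0,0],[0,0,0,-0.43,-1,0,0],[0,0,0,-0.43,-1,0,0],[0,0,0,-0.43,-1,0,0],[0,0,0,-0.43,-1,0,0],[0,0,0,-0.43,-1,0,0],[0,0,0,-0.43,-1,0,0],[0,0,0,-0.43,-1,0,0],[0,0,0,-0.43,-1,0,0],[0,0,0,-0.43,-1,0,0],[0,0,0,-0.43,-1,0,0],[0,0,0,-0.43,-1,0,0],[0,0,0,-0.43,-1,0,0],[0,0,0,0,0,0,0],[0,0,0,0,0,0,0]]]'

```text
t: 5.6
eef_pos: [0.5406, 0.2552, 0.5546]
ee_rot: [3.141, -0.0, -2.862]
force: [-0.5, -0.3, -0.5]
width: 0.0438
```

```bash
python3 - <<'E'
from h import *
s=arm.get_state();print(s["t"],s["eef_pos"],s["ee_rot"],s["width"])
m=arm.camera_model("wrist")
p,d=arm.grab_frame("wrist");cv2.imwrite("pics/w1.png",p[:,:,::-1]);np.save("w1d.npy",d);np.save("w1T.npy",m["world_from_camera"])
for q in ["wheel_centre","rider_tip","needle_tip"]: 
    r=arm.landmark_of("wrist",q)[:2];print(q,r)
print(atz("top",(180.9,302.0),.302))
E
```

```text
5.6 [0.54063166 0.25522627 0.55458143] [ 3.14148779e+00 -1.60925041e-04 -2.86169876e+00] 0.04381821922004445
wheel_centre [{'point': [186.2, 205.9], 'conf': 0.78}]
rider_tip [{'point': [130.6, 105.9], 'conf': 0.69}, {'point': [182.6, 367.6], 'conf': 0.6}]
needle_tip [{'point': [184.4, 385.2], 'conf': 0.88}]
[0.54783523 0.16533759 0.302     ]
```

View pics/w1.png

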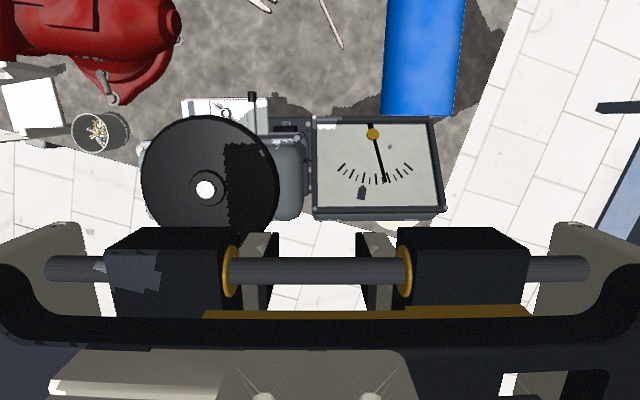

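```bash
python3 - <<'E'
from h import *
m=arm.camera_model("wrist");p=cv2.imread("pics/w1.png");d=np.load("w1d.npy")
crop(0,p,105,225,300,450,5,"w1g");crop(0,p,90,240,120,310,4,"w1w")
P=np.array([atd("wrist",(r,c),d[r,c],m) for r in range(125,200,4) for c in range(325,430,4) if d[r,c]>0])
c=np.median(P,0);
for _ in range(4):
    u,s,v=np.linalg.svd(P-P.mean(0));e=(P-P.mean(0))@v[2];print(P.mean(0),v[2],e.std(),len(P));P=P[abs(e)<2*e.std()+5e-4]
print(atz("wrist",(189,205),.309,m), atz("wrist",(186.2,205.9),.302,m))
E
```

```text
[0.49058025 0.30091597 0.2602706 ] [-0.53571702 -0.16475023  0.82816945] 0.001092702319024752 513
[0.49137561 0.30062817 0.26052904] [ 0.54134828  0.1635293  -0.82474251] 0.000698171464706876 493
[0.49149969 0.30051599 0.26054478] [ 0.54186279  0.16323013 -0.82446385] 0.0006338997273865812 486
[0.49149969 0.30051599 0.26054478] [ 0.54186279  0.16323013 -0.82446385] 0.0006338997273865812 486
[0.54594262 0.16755624 0.309     ] [0.54573627 0.16566132 0.302     ]
```

View pics/w1g.png

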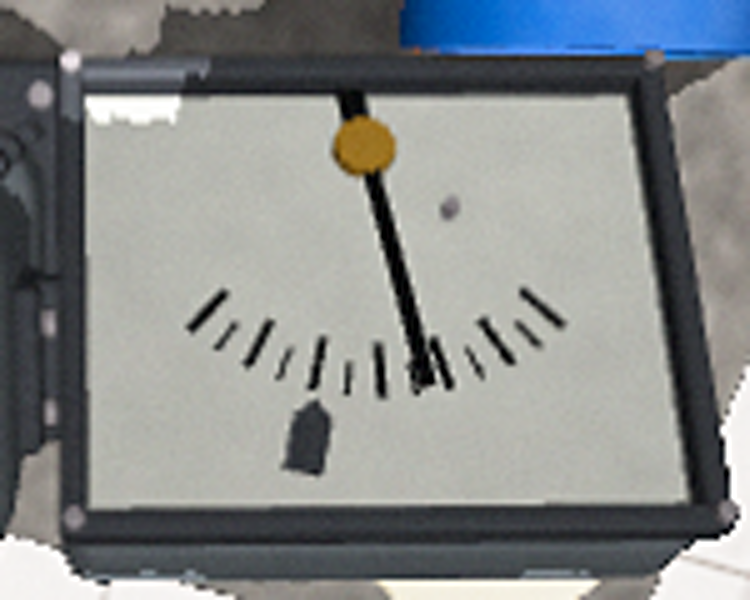

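View pics/w1w.png

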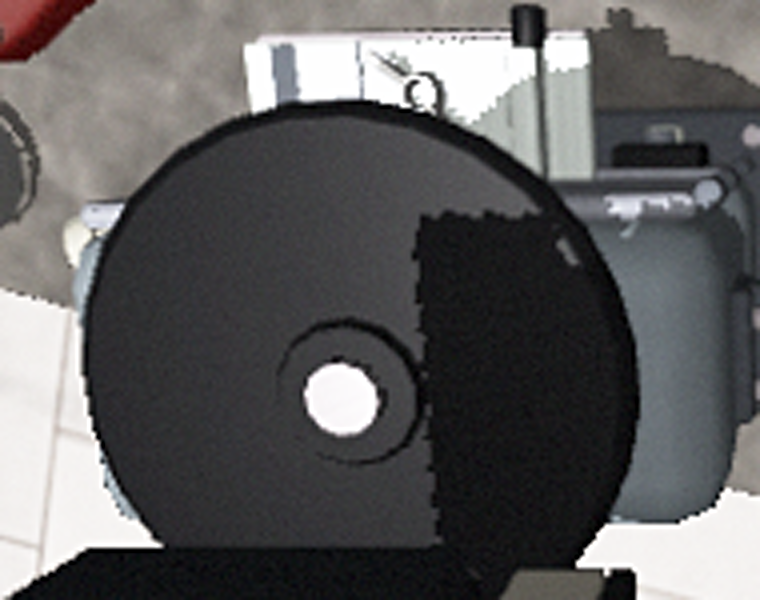

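```bash
cat >> h.py <<'E'
PC=np.array([0.49149969,0.30051599,0.26054478]);PN=np.array([-0.54186279,-0.16323013,0.82446385])
def onplane(rc,m,off=0.):
    o,d=ray("wrist",rc,m); return o+d*(((PC+PN*off-o)@PN)/(d@PN))
EX=np.cross(PN,[0,0,1.]);EX/=np.linalg.norm(EX);EY=np.cross(PN,EX)
def p2(rc,m,off=0.):
    q=onplane(rc,m,off)-PC; return np.array([q@EX,q@EY])
def pol(rc,piv): 
    v=rc-piv; return np.linalg.norm(v),np.arctan2(v[1],v[0])
E
python3 - <<'E'
from h import *
m=arm.camera_model("wrist")
f=lambda x,y:(105+(y+.5)/5-.5,300+(x+.5)/5-.5)
T=[(545,307),(495,340),(441,363),(380,369),(317,363),(260,343),(208,310)]
tp=np.array([p2(f(*t),m) for t in T])
# fit circle
from scipy.optimize import least_squares
r=least_squares(lambda v:np.hypot(tp[:,0]-v[0],tp[:,1]-v[1])-v[2],[*p2(f(364,145),m),.045]).x
print("circle",r,"pivot seen",p2(f(364,145),m))
for piv in (r[:2],p2(f(364,145),m)):
    a=[pol(t,piv) for t in tp];print([(round(x*1e3,1),round(y,3)) for x,y in a])
    for n,q in dict(needle=(424,386),root=(375,180),rider=(317,400),riderb=(304,472)).items(): print(n,pol(p2(f(*q),m),piv))
E
```

```text
circle [-0.00187832  0.02815187  0.04555052] pivot seen [-0.00151142  0.0296119 ]
[(np.float64(45.7), np.float64(-0.816)), (np.float64(45.2), np.float64(-1.08)), (np.float64(45.7), np.float64(-1.328)), (np.float64(45.5), np.float64(-1.575)), (np.float64(45.7), np.float64(-1.827)), (np.float64(45.6), np.float64(-2.068)), (np.float64(45.5), np.float64(-2.32))]
needle (np.float64(0.04945532619937566), np.float64(-1.4185479922238622))
root (np.float64(0.006540087917971456), np.float64(-1.278297278851028))
rider (np.float64(0.0528027336279829), np.float64(-1.800612854328533))
riderb (np.float64(0.06687823065742361), np.float64(-1.7997248292652752))
[(np.float64(46.5), np.float64(-0.843)), (np.float64(46.4), np.float64(-1.102)), (np.float64(47.1), np.float64(-1.343)), (np.float64(46.9), np.float64(-1.583)), (np.float64(47.2), np.float64(-1.827)), (np.float64(47.0), np.float64(-2.06)), (np.float64(46.8), np.float64(-2.304))]
needle (np.float64(0.05084617407233633), np.float64(-1.430035503045788))
root (np.float64(0.00787029204784998), np.float64(-1.376584918752107))
rider (np.float64(0.05430795742897352), np.float64(-1.8010669273144024))
riderb (np.float64(0.06838343130911385), np.float64(-1.8001049862310459))
```

```bash
python3 - <<'E'
from h import *
print(atz("scene",(113.4,320.4),.342), atz("scene",(128,320.3),.302))
p,d=arm.grab_frame("scene");cv2.imwrite("pics/s1.png",p[:,:,::-1]);crop(0,p[:,:,::-1],60,200,240,400,5,"s1c")
# wheel disc predicted vs seen in top
t=cv2.imread("pics/top0.png");t=cv2.resize(t[140:240,200:330],None,fx=6,fy=6,interpolation=cv2.INTER_CUBIC)
c=np.array([.5468,.1665])
a=np.linspace(0,6.28,60)
def dr(img,n,pts,r0,c0,k,col):
    for r,cc in proj(n,pts): cv2.circle(img,(int((cc-c0+.5)*k),int((r-r0+.5)*k)),1,col,-1)
disc=[[c[0]+.058*np.cos(x),c[1]+.058*np.sin(x),.302] for x in a]
gt=[[.5838+.0095*np.cos(x),.1939+.0095*np.sin(x),.342] for x in a]
dr(t,"top",disc,140,200,6,(0,255,0));dr(t,"top",gt,140,200,6,(0,0,255));cv2.imwrite("pics/tov.png",t)
s=cv2.imread("pics/scene0.png");s=cv2.resize(s[110:180,260:380],None,fx=6,fy=6,interpolation=cv2.INTER_CUBIC)
dr(s,"scene",disc,110,260,6,(0,255,0));dr(s,"scene",gt,110,260,6,(0,0,255));cv2.imwrite("pics/sov.png",s)
E
```

```text
[0.57901137 0.18668242 0.342     ] [0.58668311 0.19799279 0.302     ]
```

View pics/tov.png

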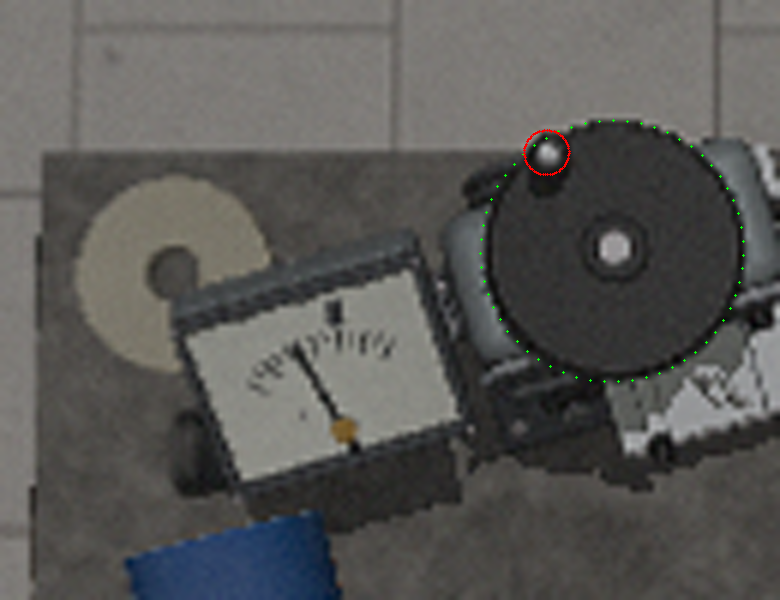

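View pics/sov.png

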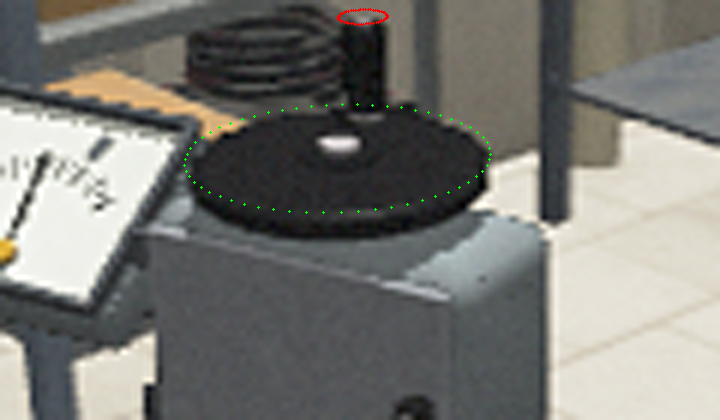

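View pics/s1c.png

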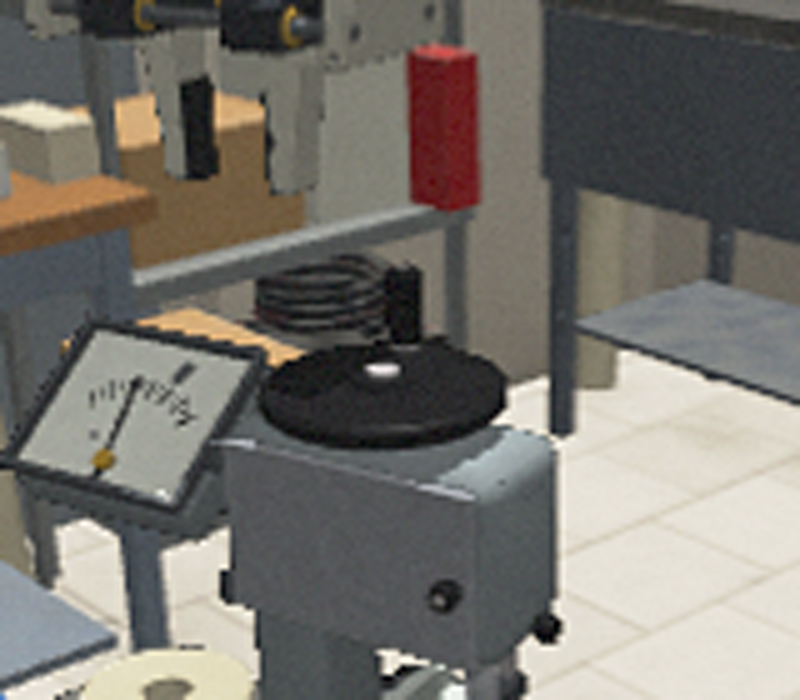

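carry_out --targets '[[[0,0,0,-0.33,-0.94,0,0.2],[0,0,0,-0.33,-0.94,0,0.2],[0,0,0,-0.33,-0.95,0,0.2],[0,0,0,0,0,0,0.2],[0,0,0,0,0,0,0.2],[0,0,0,0,0,0,0.2]]]'

```text
t: 6.6
eef_pos: [0.5836, 0.1952, 0.5548]
ee_rot: [3.141, 0.0, -2.86]
force: [0.3, 0.6, 0.0]
width: 0.0529
```

```bash
python3 - <<'E'
from h import *
s=arm.get_state();print(s["t"],s["eef_pos"],s["ee_rot"],s["width"])
for n in ("scene","wrist"):
    p,d=arm.grab_frame(n);cv2.imwrite(f"pics/{n}2.png",p[:,:,::-1])
    if n=="scene": crop(0,p[:,:,::-1],60,200,240,400,5,"s2c")
E
```

```text
6.6 [0.58355366 0.19524762 0.55477004] [ 3.14141935e+00  1.34567330e-04 -2.86013103e+00] 0.05286339515577787
```

View pics/s2c.png

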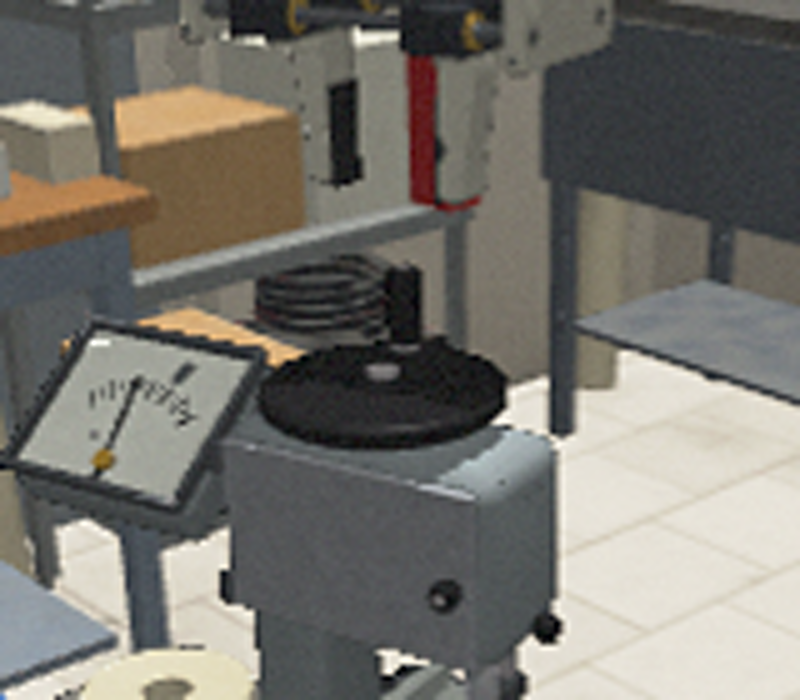

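View pics/wrist2.png

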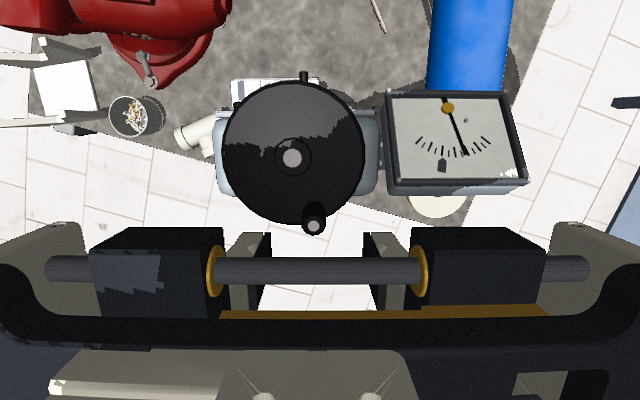

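```bash
python3 - <<'E'
from h import *
print(atz("wrist",(226,314),.342),atz("wrist",(158,292),.309))
p=cv2.imread("pics/wrist2.png");crop(0,p,65,240,210,370,4,"w2c")
E
```

```text
[0.58343745 0.19402434 0.342     ] [0.5471465  0.16599139 0.309     ]
```

View pics/w2c.png

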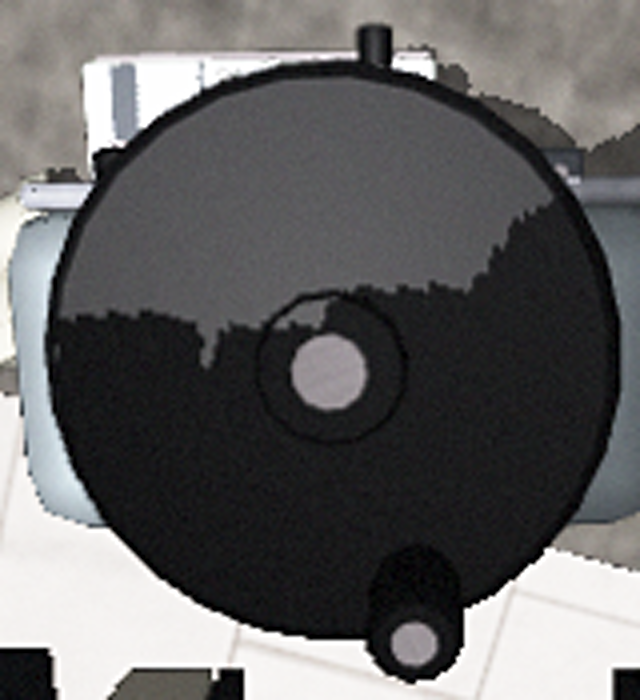

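carry_out --targets '[[[0,0,0,0,-0.04,0.9,0.2],[0,0,0,0,0,0.9,0.2],[0,0,0,0,0,0.8,0.2],[0,0,0,0,0,0,0.2],[0,0,0,0,0,0,-1],[0,0,0,0,0,0,-1],[0,0,0,0,0,0,-1],[0,0,0,0,0,0,-1],[0,0,0,0,0,0,-1],[0,0,0,0,0,0,-1]]]' --squeeze 35

```text
t: 7.95
eef_pos: [0.5843, 0.1934, 0.49]
ee_rot: [-3.141, 0.0, -2.861]
force: [-0.2, -2.3, 1.5]
width: 0.0172
```

```bash
python3 - <<'E'
from h import *
s=arm.get_state();print(s["t"],s["eef_pos"],s["ee_rot"],s["width"],s["force"],s["moment"])
p,d=arm.grab_frame("wrist");cv2.imwrite("pics/w3.png",p[:,:,::-1])
E
```

```text
7.95 [0.58426363 0.19335973 0.49004222] [-3.14115548e+00  2.54813706e-04 -2.86121264e+00] 0.017188833863437326 [-0.23910369 -2.26882736  1.46675895] [-0.76004438 -0.02868457  0.04651478]
```

View pics/w3.png

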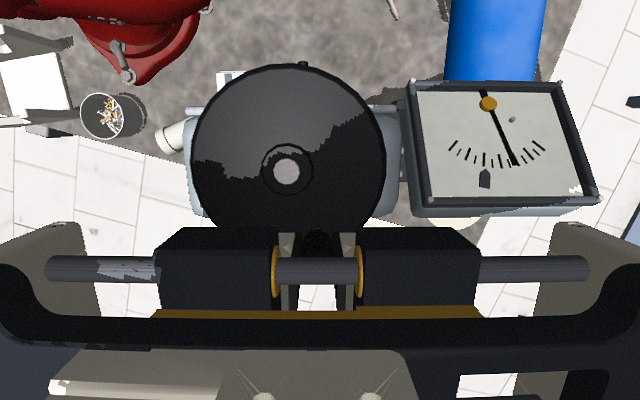

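```bash
cat > rows.py <<'E'
import sys,numpy as np,json
# a0 deg, step deg, n, cx,cy ; yaw
def rows(a0,step,n,r=.046,yaw=-2.861,fb=(0,0)):
    tx=np.array([np.cos(yaw),np.sin(yaw)]);ty=np.array([np.sin(yaw),-np.cos(yaw)])
    a=np.radians(a0-step*np.arange(n+1));P=r*np.c_[np.cos(a),np.sin(a)]
    D=(P-P[0])/.025;C=np.round(np.c_[D@tx,D@ty],2);d=np.diff(C,axis=0)
    return [[0,0,0,round(float(x),2),round(float(y),2),0,-1] for x,y in d]
if __name__=="__main__":
    print(json.dumps([rows(float(sys.argv[1]),float(sys.argv[2]),int(sys.argv[3]))]))
E
python3 rows.py 36.7 7.5 12
```

```text
[[[0, 0, 0, -0.07, -0.23, 0, -1], [0, 0, 0, -0.04, -0.24, 0, -1], [0, 0, 0, -0.01, -0.24, 0, -1], [0, 0, 0, 0.03, -0.24, 0, -1], [0, 0, 0, 0.05, -0.23, 0, -1], [0, 0, 0, 0.09, -0.23, 0, -1], [0, 0, 0, 0.11, -0.21, 0, -1], [0, 0, 0, 0.14, -0.2, 0, -1], [0, 0, 0, 0.16, -0.17, 0, -1], [0, 0, 0, 0.19, -0.15, 0, -1], [0, 0, 0, 0.2, -0.13, 0, -1], [0, 0, 0, 0.22, -0.1, 0, -1]]]
```

Try four rows (30°) first and read the force.

carry_out --targets '[[[0,0,0,-0.07,-0.23,0,-1],[0,0,0,-0.04,-0.24,0,-1],[0,0,0,-0.01,-0.24,0,-1],[0,0,0,0.03,-0.24,0,-1]]]'

```text
t: 8.5
eef_pos: [0.5928, 0.1734, 0.49]
ee_rot: [3.137, 0.003, -2.86]
force: [-3.4, 9.9, 3.7]
width: 0.0175
```

```bash
cat > st.py <<'E'
from h import *
s=arm.get_state();p=s["eef_pos"];v=p[:2]-[.5473,.1658];r=np.hypot(*v);a=np.arctan2(v[1],v[0]);u=v/r
print("t",s["t"],"r",r.round(4),"ang",np.degrees(a).round(1),"z",p[2].round(4),"w",s["width"].round(4),"F rad",(s["force"][:2]@u).round(1),"F cw tang",(s["force"][:2]@[u[1],-u[0]]).round(1),"Fz",s["force"][2].round(1),s["ee_rot"].round(3))
E
python3 st.py
```

```text
Traceback (most recent call last):
  File "st.py", line 3, in <module>
    print("t",s["t"],"r",r.round(4),"ang",np.degrees(a).round(1),"z",p[2].round(4),"w",s["width"].round(4),"F rad",(s["force"][:2]@u).round(1),"F cw tang",(s["force"][:2]@[u[1],-u[0]]).round(1),"Fz",s["force"][2].round(1),s["ee_rot"].round(3))
                                                                                       ^^^^^^^^^^^^^^^^
AttributeError: 'float' object has no attribute 'round'
```

carry_out --targets '[[[0,0,0,0.05,-0.23,0,-1],[0,0,0,0.09,-0.23,0,-1],[0,0,0,0.11,-0.21,0,-1],[0,0,0,0.14,-0.2,0,-1],[0,0,0,0.16,-0.17,0,-1],[0,0,0,0.19,-0.15,0,-1],[0,0,0,0.2,-0.13,0,-1],[0,0,0,0.22,-0.1,0,-1]]]'

```text
t: 9.5
eef_pos: [0.5771, 0.1303, 0.4902]
ee_rot: [3.141, 0.008, -2.861]
force: [13.4, 1.6, -3.7]
width: 0.0172
```

```bash
sed -i 's/s\["width"\].round(4)/round(float(s["width"]),4)/' st.py; python3 st.py; python3 rows.py -53.3 7.5 16; python3 - <<'E'
from h import *
p,d=arm.grab_frame("wrist");cv2.imwrite("pics/w4.png",p[:,:,::-1])
E
```

```text
t 9.5 r 0.0464 ang -49.9 z 0.4902 w 0.0172 F rad 7.4 F cw tang -11.3 Fz -3.7 [ 3.141  0.008 -2.861]
[[[0, 0, 0, 0.23, -0.07, 0, -1], [0, 0, 0, 0.24, -0.04, 0, -1], [0, 0, 0, 0.24, -0.01, 0, -1], [0, 0, 0, 0.24, 0.03, 0, -1], [0, 0, 0, 0.23, 0.05, 0, -1], [0, 0, 0, 0.23, 0.09, 0, -1], [0, 0, 0, 0.21, 0.11, 0, -1], [0, 0, 0, 0.2, 0.14, 0, -1], [0, 0, 0, 0.17, 0.16, 0, -1], [0, 0, 0, 0.15, 0.19, 0, -1], [0, 0, 0, 0.13, 0.2, 0, -1], [0, 0, 0, 0.1, 0.22, 0, -1], [0, 0, 0, 0.07, 0.23, 0, -1], [0, 0, 0, 0.04, 0.24, 0, -1], [0, 0, 0, 0.01, 0.24, 0, -1], [0, 0, 0, -0.03, 0.24, 0, -1]]]
```

View pics/w4.png

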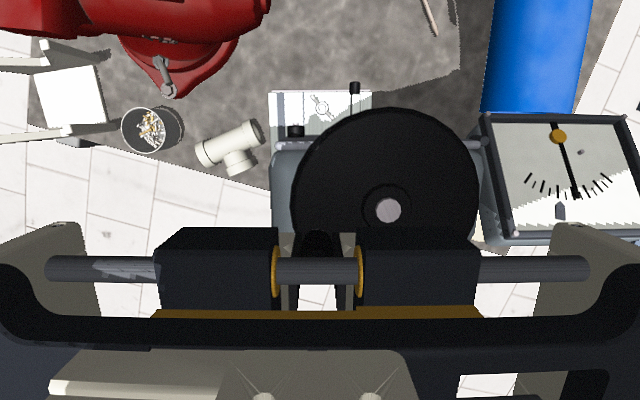

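carry_out --targets '[[[0,0,0,0.23,-0.07,0,-1],[0,0,0,0.24,-0.04,0,-1],[0,0,0,0.24,-0.01,0,-1],[0,0,0,0.24,0.03,0,-1],[0,0,0,0.23,0.05,0,-1],[0,0,0,0.23,0.09,0,-1],[0,0,0,0.21,0.11,0,-1],[0,0,0,0.2,0.14,0,-1],[0,0,0,0.17,0.16,0,-1],[0,0,0,0.15,0.19,0,-1],[0,0,0,0.13,0.2,0,-1],[0,0,0,0.1,0.22,0,-1],[0,0,0,0.07,0.23,0,-1],[0,0,0,0,0,0,-1]]]'

```text
t: 11.3
eef_pos: [0.5077, 0.1428, 0.49]
ee_rot: [-3.139, 0.001, -2.861]
force: [2.7, -5.9, 0.8]
width: 0.0173
```

```bash
python3 st.py; python3 - <<'E'
from h import *
m=arm.camera_model("wrist");import pickle;pickle.dump(m,open("m5.pkl","wb"))
p,d=arm.grab_frame("wrist");cv2.imwrite("pics/w5.png",p[:,:,::-1])
p,d=arm.grab_frame("scene");crop(0,p[:,:,::-1],100,170,230,330,8,"s5")
E
```

```text
t 11.3 r 0.0458 ang -149.9 z 0.49 w 0.0173 F rad 0.6 F cw tang -6.5 Fz 0.8 [-3.139e+00  1.000e-03 -2.861e+00]
```

View pics/w5.png

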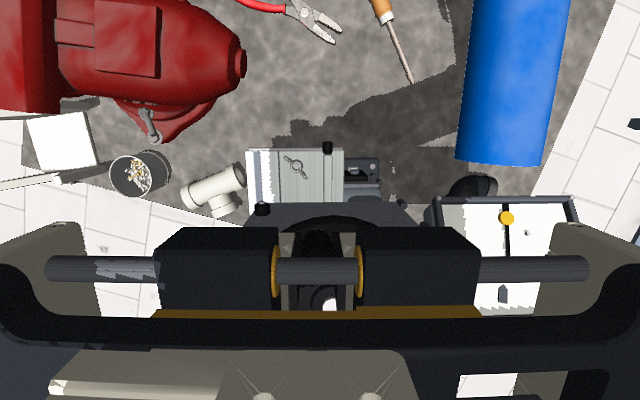

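View pics/s5.png

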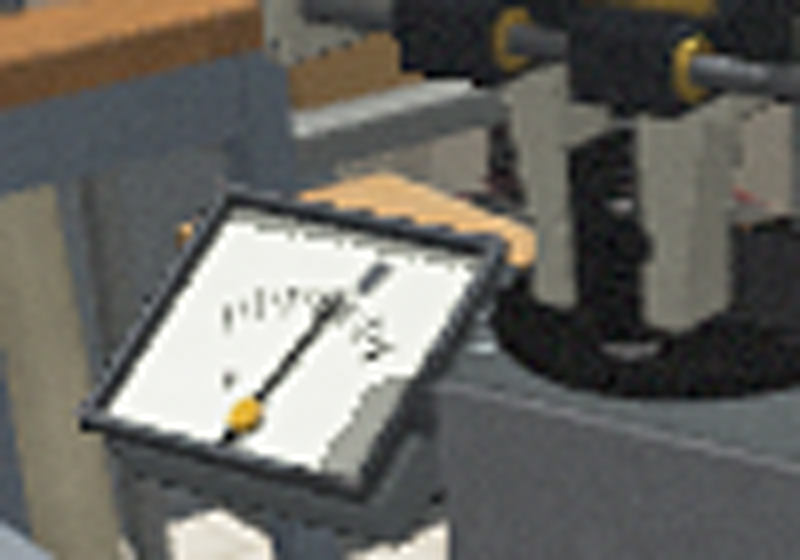

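```bash
cat > meas.py <<'E'
from h import *
piv=np.array([-0.00187832,0.02815187])
def meas(img,m,adj=(0,0),rows=(60,330),show=None):
    g=cv2.cvtColor(img,cv2.COLOR_BGR2GRAY).astype(float)
    # vectorised pixel->plane
    rr,cc=np.mgrid[rows[0]:rows[1],300:640]
    u=cv2.undistortPoints(np.stack([cc.ravel(),rr.ravel()],1)[:,None].astype(float),m["camera_matrix"],m["distortion"])[:,0]
    T=m["world_from_camera"];D=np.c_[u,np.ones(len(u))]@T[:3,:3].T;o=T[:3,3]
    X=o+D*(((PC-o)@PN)/(D@PN))[:,None]-PC
    q=np.c_[X@EX,X@EY]-piv-np.array(adj)
    r=np.hypot(*q.T);a=np.arctan2(q[:,1],q[:,0]);v=g[rr.ravel(),cc.ravel()]
    ang=-(a+0.822)
    fan=(ang>-.1)&(ang<1.6)
    k=fan&(r>.014)&(r<.038);bg=np.median(v[k]);w=np.clip(bg*.8-v,0,None)
    P=q[k];W=w[k]; 
    a0=np.average(ang[k],weights=W)
    for _ in range(3):
        kk=k&(abs(ang-a0)<.15);P=q[kk];W=w[kk];mu=np.average(P,0,W)
        S=np.cov(P.T,aweights=W);ev,E=np.linalg.eigh(S);d=E[:,1]*np.sign(E[:,1]@mu);a0=-(np.arctan2(mu[1],mu[0])+.822)
    need=-(np.arctan2(d[1],d[0])+.822)
    k=fan&(r>.053)&(r<.066)&(ang>.8);k2=k&(w>bg*.15);rid=np.average(ang[k2],weights=w[k2]);
    c=np.average(q[k2],0,w[k2])
    # ticks
    k=(r>.0415)&(r<.0495)&(ang>-.15)&(ang<1.65);h,_=np.histogram(ang[k],bins=60,range=(-.15,1.65),weights=w[k]);n,_=np.histogram(ang[k],bins=60,range=(-.15,1.65))
    print("needle dir",need.round(4),"needle centroid",a0.round(4),"rider",rid.round(4),"r",np.hypot(*c).round(4),"npx",k2.sum(), "line offset mm",1e3*(mu[0]*d[1]-mu[1]*d[0]))
    print((h/np.maximum(n,1)).round(0).astype(int).tolist())
E
python3 - <<'E'
from meas import *
m=dict(arm.camera_model("wrist"));m["world_from_camera"]=np.load("w1T.npy");meas(cv2.imread("pics/w1.png"),m,rows=(110,220))
E
```

```text
needle dir 0.5888 needle centroid 0.6079 rider 0.9966 r 0.0604 npx 93 line offset mm 0.5018750844912562
[0, 0, 0, 0, 0, 84, 49, 0, 0, 36, 29, 0, 0, 36, 107, 3, 0, 2, 42, 0, 0, 8, 129, 41, 136, 140, 81, 9, 0, 0, 102, 55, 0, 0, 7, 33, 0, 0, 45, 82, 0, 0, 5, 27, 0, 0, 34, 92, 0, 0, 5, 35, 0, 0, 30, 122, 7, 0, 0, 0]
```

carry_out --targets '[[[0,0,0,0.04,0.24,0,-1],[0,0,0,0.01,0.24,0,-1],[0,0,0,-0.03,0.24,0,-1],[0,0,0,-0.06,0.23,0,-1],[0,0,0,0,0,0,-1],[0,0,0,0,0,0,-1]]]'

```text
t: 12.15
eef_pos: [0.5019, 0.1655, 0.49]
ee_rot: [-3.139, -0.001, -2.862]
force: [1.7, -8.3, 1.9]
width: 0.0173
```

```bash
python3 st.py; python3 - <<'E'
from h import *
p,d=arm.grab_frame("wrist");cv2.imwrite("pics/w6.png",p[:,:,::-1])
p,d=arm.grab_frame("scene");crop(0,p[:,:,::-1],100,170,230,330,8,"s6")
E
```

```text
t 12.15 r 0.0454 ang -179.6 z 0.49 w 0.0173 F rad -1.7 F cw tang -8.3 Fz 1.9 [-3.139e+00 -1.000e-03 -2.862e+00]
```

View pics/w6.png

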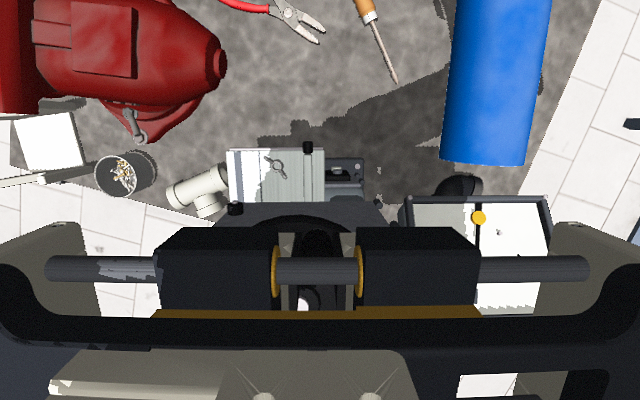

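View pics/s6.png

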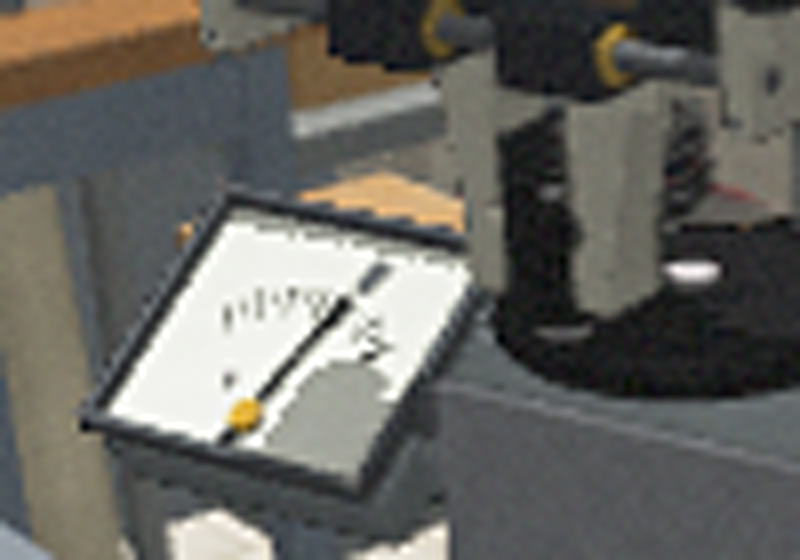

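carry_out --targets '[[[0,0,0,0,0,0,0.2],[0,0,0,0,0,0,0.2],[0,0,0,0,0,0,0.2],[0,0,0,0,0,0,0.2],[0,0,0,0,0,-0.9,0.2],[0,0,0,0,0,-0.9,0.2],[0,0,0,0,0,-0.9,0.2],[0,0,0,-0.8,1,0,0.2],[0,0,0,-0.8,1,0,0.2],[0,0,0,-0.8,1,0,0.2],[0,0,0,0,0,0,0.2],[0,0,0,0,0,0,0.2]]]'

```text
t: 13.75
eef_pos: [0.5385, 0.2554, 0.5569]
ee_rot: [-3.141, -0.001, -2.861]
force: [-0.1, -0.5, -0.4]
width: 0.0526
```

```bash
python3 - <<'E'
from meas import *
s=arm.get_state();print(s["t"],s["eef_pos"],s["width"])
m=arm.camera_model("wrist")
p,d=arm.grab_frame("wrist");p=p[:,:,::-1].copy();cv2.imwrite("pics/w7.png",p)
meas(p,m,rows=(90,225))
print(arm.landmark_of("wrist","rider_tip")[:2],arm.landmark_of("wrist","needle_tip")[:2])
E
```

```text
13.75 [0.53852039 0.25540902 0.55692983] 0.05263153962400049
needle dir 0.9798 needle centroid 1.0008 rider 0.9975 r 0.0603 npx 90 line offset mm 0.5495706554270304
[0, 0, 0, 0, 0, 81, 71, 0, 0, 15, 31, 0, 0, 41, 117, 0, 0, 6, 52, 0, 0, 10, 137, 30, 0, 0, 45, 6, 0, 0, 102, 53, 0, 0, 31, 14, 4, 129, 139, 73, 0, 0, 3, 29, 0, 0, 41, 98, 0, 0, 3, 37, 0, 0, 26, 122, 8, 0, 0, 0]
[{'point': [184.1, 364.2], 'conf': 0.69}] [{'point': [185.3, 362.5], 'conf': 0.54}]
```

View pics/w7.png

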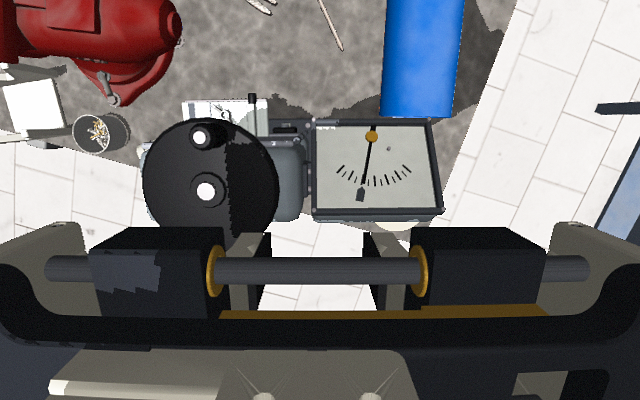

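```bash
python3 - <<'E'
from meas import *
p=cv2.imread("pics/w7.png");crop(0,p,115,215,305,445,5.6,"w7c")
m=arm.camera_model("wrist");o=m["world_from_camera"][:3,3]
v=o-(PC+EX*piv[0]+EY*piv[1]);h=v@PN;print("cam lateral per height",v@EX/h,v@EY/h,h)
# measured needle/hub
E
```

```text
cam lateral per height -0.21780582214513483 -0.6132653070239548 0.24853852024303438
```

View pics/w7c.png

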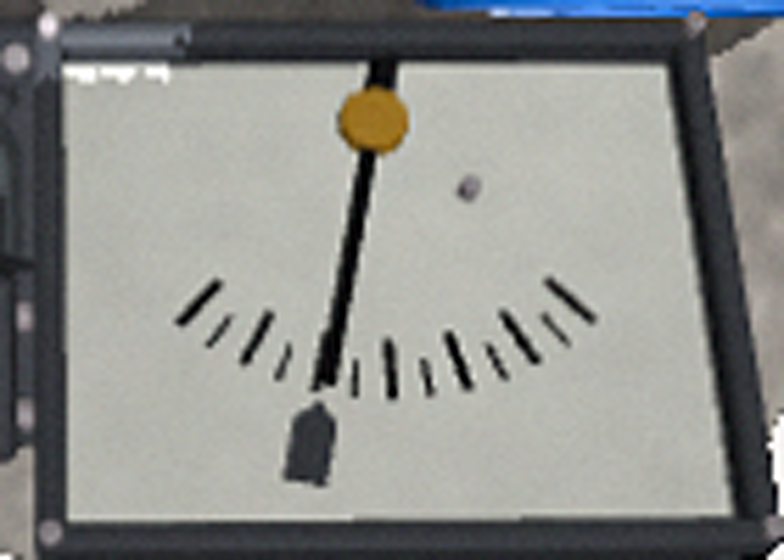

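carry_out --targets '[[[0,0,0,0,0.8,0,0.2],[0,0,0,0,0.8,0,0.2],[0,0,0,-0.2,0.6,0,0.2],[0,0,0,0,0,0,0.2],[0,0,0,0,0,0,0.2],[0,0,0,0,0,0,0.2]]]'

```text
t: 14.65
eef_pos: [0.5283, 0.3094, 0.5572]
ee_rot: [-3.142, 0.0, -2.861]
force: [0.7, 0.3, 0.2]
width: 0.0526
```

```bash
python3 - <<'E'
from meas import *
s=arm.get_state();print(s["t"],s["eef_pos"],s["width"])
m=arm.camera_model("wrist");o=m["world_from_camera"][:3,3]
v=o-(PC+EX*piv[0]+EY*piv[1]);h=v@PN;print("cam lateral per height",v@EX/h,v@EY/h,h)
p,d=arm.grab_frame("wrist");p=p[:,:,::-1].copy();cv2.imwrite("pics/w8.png",p)
for _ in range(1): meas(p,m,rows=(90,225))
r,c=proj("wrist",PC+EX*piv[0]+EY*piv[1],m)[0];r=int(r);c=int(c);print(r,c)
crop(0,p,r-20,r+80,c-70,c+70,5.6,"w8c")
E
```

```text
14.65 [0.52825851 0.30939734 0.55721671] 0.05257596820486286
cam lateral per height 0.004499377190855206 -0.6424513386385328 0.24475821296440115
needle dir 0.9766 needle centroid 1.024 rider 0.9723 r 0.0595 npx 45 line offset mm 1.2338014088593445
[0, 0, 0, 0, 0, 70, 79, 0, 0, 17, 37, 0, 0, 45, 108, 7, 0, 5, 48, 0, 0, 5, 111, 29, 0, 0, 35, 10, 0, 0, 74, 52, 0, 0, 15, 20, 0, 77, 141, 70, 0, 0, 0, 0, 0, 0, 0, 0, 0, 0, 0, 0, 0, 0, 0, 0, 0, 0, 0, 0]
131 315
```

View pics/w8c.png

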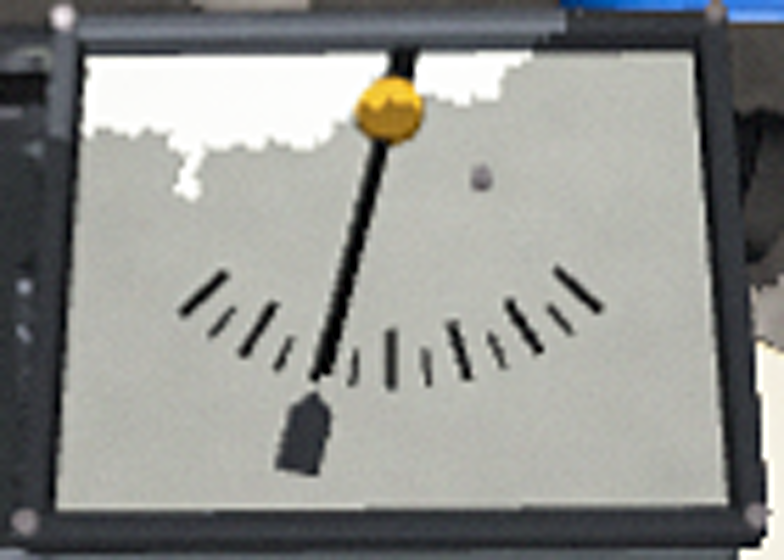

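```bash
sed -i 's/,300:640/,250:640/' meas.py; python3 - <<'E'
from meas import *
meas(cv2.imread("pics/w8.png"),arm.camera_model("wrist"),rows=(90,225))
E
```

```text
needle dir 0.9768 needle centroid 1.0261 rider 0.9982 r 0.0604 npx 94 line offset mm 1.284709812713564
[0, 0, 0, 0, 0, 62, 79, 0, 0, 17, 34, 0, 0, 30, 110, 7, 0, 0, 49, 0, 0, 1, 106, 29, 0, 0, 29, 11, 0, 0, 74, 52, 0, 0, 14, 20, 0, 77, 142, 75, 0, 0, 8, 26, 0, 0, 30, 97, 2, 0, 5, 30, 0, 0, 38, 119, 13, 0, 0, 0]
```

```bash
python3 - <<'E'
from h import *
p,d=arm.grab_frame("top");crop(0,p[:,:,::-1],140,240,200,330,6,"t9")
s=arm.get_state();print(s["t"],s["force"])
print(arm.job_done())
E
```

```text
14.75 [ 0.18825348  0.82792872 -0.13394171]
the job is handed in; nothing more can be done
None
```

View pics/t9.png

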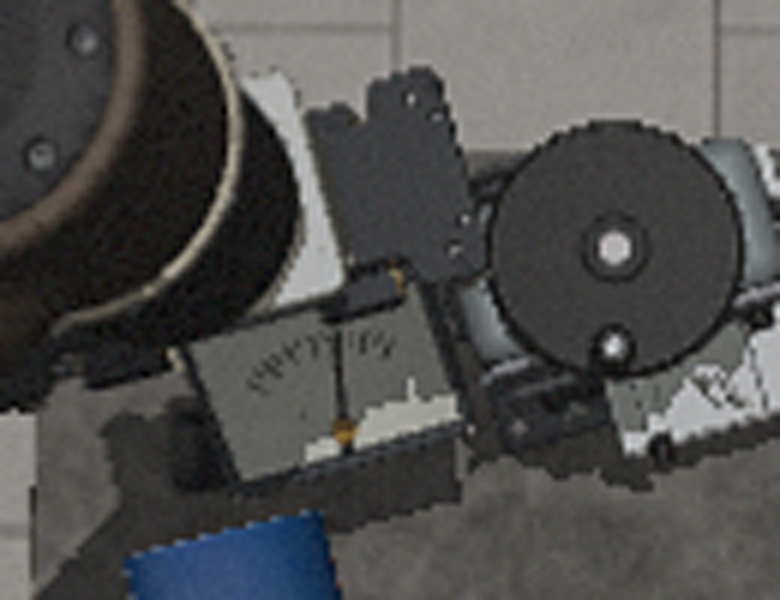

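I gripped the crank grip, wound the handwheel about 216° clockwise (0.6 of a turn), let go and lifted clear. I handed the job in at 14.75 s with nothing touching the saw.

- **Needle and rider:** the last wrist-camera check, from almost straight in front of the needle, put both at about 0.998 rad on my raw scale, which reads about 0.02 high. The needle may be short by up to about 0.005 rad, because it lies slightly above the dial face. The view before that was from one side and showed it 0.006–0.009 rad short. I put that difference down to the viewing angle and did not regrip to adjust. The needle was never seen past the rider.
- **Cross-check:** the wheel angle gives about 0.378 rad of needle travel, and the pictures give about 0.384 rad after correcting for viewing angle. Before that correction the pictures gave 0.391 rad, so the raw figures disagreed by about 0.013 rad.
- **Forces:** the readings at the end of each move stayed below about 14 N.
- **Loose parts:** the tin, the tee and the wing nut were in view while I wound and were not touched. I never identified the pipe elbow in a picture. I did not measure any of these parts again at the end.

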